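# Index the vial carousel one place with its hand wheel

### The arm

A 7-joint arm with a two-finger parallel gripper is mounted at the origin on the work surface. World frame = base frame: x ahead of the robot, y to its left, z up, the work surface at z = 0. Lengths are in m, angles in rad, forces in N, time in s.
With the tool pointing down it reaches from about 0.4 to 0.9 m from the base axis. Payload 5.5 kg.
Tool frame: the origin (TCP) lies on the centre line of the jaws, within the pads' length; the fingertips stand 25 mm ahead of it and the grasp point (between the pads) lies 6 mm ahead of it (tip_extent is the distance from the TCP to the fingertips, in m); z points along the fingers, y is the direction in which the jaws open and shut (so a half turn about z gives the same grasp; the last joint's range is limited). The gripper opens to 85 mm and grips with 20 to 120 N. Pads are 22 mm wide; open, the fingers measure 114 mm over their backs; the gripper's body (76 mm by 85 mm) begins 54 mm behind the grasp point. The pads swing forward as they close: fully open they stand 13 mm farther back than shut.
Start: joints at [-1.031, 0.501, -0.427, 1.55, 0.221, 1.138, -0.21], TCP at [0.178, 0.625, 0.256] pointing down, gripper open.
Joint ranges: [-2.88, 2.88], [-0.31, 2.03], [-1.54, 1.56], [0.2, 2.42], [-1.41, 4.55], [0.19, 2.02], [-2.57, 2.57]. Speed limits (rad/s): [2.57, 2.57, 3.14, 3.14, 3.14, 3.14, 3.14].

### API

Orientations are given as a unit quaternion [w, x, y, z].
In Python, from workcell import move_pose, move_straight, goto_joints, open_gripper, gripper_close, wait, solve_ik, state, grab_frame, get_calibration, Unreachable, finish_job, tip_extent gives the robot as it stands. Calls block until the motion is done:
- move_pose(position, orientation): joint-space move of the TCP to a pose.
- move_straight(position, speed=0.15, frame=None): straight line of the TCP; frame=None keeps the orientation; speed is the mean speed in m/s.
- goto_joints(angles): joint-space move.
- open_gripper() and gripper_close(): open the fingers fully, or close them until they stop; the grip force is fixed at half the most.
- wait(seconds).
- solve_ik(position, orientation): joint angles nearest the present ones, or None.
- state(): the state.
- grab_frame(name): name is "side" or "top" or "wrist"; returns (picture, depth): 400x640x3 uint8, red, green, blue; 400x640 float32, m along the optical axis (not along the pixel's ray), 0 where there is no reading.
- get_calibration(name): a dict with "K" (3x3 intrinsics, pixels), "rvec" (rotation vector, rad) and "tvec" (3), from world to camera coordinates, as OpenCV has them. Camera axes: x right, y down, z forward; pixel columns grow to the right and rows downward; lengths in m; the calibration is good to about 2 mm. The wrist camera is an equidistant fisheye: a pixel r from the principal point sees the ray r / f radians off the axis. A picture is of the moment at which its call begins: read the wrist's pose just before it. get_calibration takes no time and is no camera call; for the wrist camera it gives the pose at the moment of the call.
A pose or a line that the arm cannot do raises Unreachable and nothing moves.
- finish_job(): hands the job in, once; it reports no verdict.
The state is a dict: "time": time; "joints": joint angles; "qd": joint speeds; "effort": joint torques, N m; "tool_pos": TCP position; "eef_rot": TCP orientation; "contact_force": force on the tool from outside, world axes, zero at the start; "ft_torque": the same for the moment, N m; "opening": finger opening in m.
Only numpy, scipy, OpenCV 4.12 (cv2) and the standard library are available. Lean on these libraries where they do the work, as an engineer would, in place of code of your own. Each camera call takes 0.05 s, during which the arm holds its last target.

### The job

Advance the vial carousel by one place: with the fingertips, push the hand wheel round by its black upright handle through exactly one turn, clockwise seen from above, so that the handle is back in line with the index post and the next vial stands under the spout. Push gently without gripping the handle, do not turn the wheel backwards or overrun the post, do not touch the carousel, and leave the bottles, vials and other things where they stand.

Things in the scene. Friction and masses are not known exactly. Their poses are not given: they have to be found in the camera images.
- indexer: vial indexer, fixed to the bench: grey base plate 480 x 200 x 20 mm carrying a white gear housing, the hand wheel, the vial carousel and the spout. Origin on the bench directly below the wheel's axis; its x axis points along the plate from the wheel to the carousel (230 mm away), z up; the plate runs from x = -125 to +355 mm. Highest parts: black wheel handle 156 mm, spout column 165 mm above the bench.
- wheel (a joint): turn of the hand wheel about its upright axis, rad; grows clockwise seen from above; about 0 (within 0.05) at the start with the handle at the index post, 6.283 after one clockwise turn. It turns stiffly (about 2 to 4 N at the handle for a slow push), stops when no longer pushed and does not spring back. There is no stop or click at one turn.
- wheel_axis (a point): point on the wheel's upright axis at the top of the white housing (92 mm diameter), 83 mm above the bench. The wheel above it: steel rim 166 mm across outside, three spokes, their tops at 102 mm above the bench; hub 34 mm diameter, top at 107 mm.
- wheel_handle (a point): the spoke handle: an upright black round handle 24 mm diameter standing up from one spoke, 65 mm from the wheel's axis, from 104 to 156 mm above the bench; this point is on its centre line, 130 mm above the bench. It goes round with the wheel and is free on all sides above 104 mm.
- index_post (a point): small steel post with a brass point, 102 mm from the wheel's axis outside the rim, top 92 mm above the bench (lower than the rim's top); the handle belongs in line with it, as at the start. This point is its tip height, 88 mm above the bench.
- carousel: round vial carousel, 172 mm across, holding 12 vials on a 62 mm radius, tops 97 mm above the bench, black ball on its centre; geared to the wheel, it advances one vial (30 degrees) per wheel turn, clockwise. Origin on its axis. Not to be touched.
- next_vial (a point): mouth of the next vial on the carousel, 92 mm above the bench; starts one place (32 mm) away from the spout and goes round with the carousel
- spout (a point): tip of the fixed steel spout over the carousel's outer side, 125 mm above the bench
- vial_a: capped amber glass vial, 26 mm diameter, 58 mm tall, standing on the indexer's base plate; origin at the centre of its underside; leave alone
- vial_b: second vial like vial_a, on the other side of the base plate; leave alone
- jar: small white jar with white cap, 36 mm diameter, 42 mm tall, on the base plate near the wheel; origin at the centre of its underside; leave alone
- amber_bottle: amber bottle, 68 mm diameter, 150 mm tall, on the bench; origin at the centre of its underside; leave alone
- beaker: empty glass beaker, 70 mm diameter, 85 mm tall, on the bench; origin at the centre of its underside; leave alone
- reagent_jar: white jar with blue cap, 64 mm diameter, 80 mm tall, on the bench; origin at the centre of its underside; leave alone
- spatula: steel spatula lying flat on the bench; leave alone

How it is judged:
By the outcome, as a careful person would: the job done as asked, in the order asked, and still so for the second after the job is handed in, with the robot touching nothing.
It also fails if it takes over 58 s, if anything falls off the work surface, if the arm or the gripper's body presses on something with over 40 N, if the wrist force passes 120 N, or if a joint passes its speed limit or range.

## Working session

There is one attempt and no reset: what is moved stays moved. The work goes in short steps, each a Python script; the robot and the scene stay as the last script left them, time stands still between calls to the robot, and variables do not carry over. Pictures are saved under pics/ and viewed, and the job is handed in when it is done.

```bash
mkdir -p pics; ls; python3 - <<'E'
from workcell import *
import cv2,numpy as np
s=state();print(s['time'],s['tool_pos'],s['eef_rot'],s['opening'],tip_extent)
for n in("side","top","wrist"):
    c=get_calibration(n);print(n,c)
    p,d=grab_frame(n);cv2.imwrite(f"pics/{n}0.png",p[:,:,::-1]);np.savez(f"{n}0.npz",p=p,d=d,K=c['K'],r=c['rvec'],t=c['tvec'])
E
```

```text
pics
0.0 [0.1774924  0.62463563 0.25525943] [-1.60634925e-04  1.37894211e-01  9.90446491e-01 -9.53273293e-04] 0.0850930111299968 0.025
side {'K': array([[475.51719331,   0.        , 317.55230717],
       [  0.        , 475.51719331, 200.73783207],
       [  0.        ,   0.        ,   1.        ]]), 'rvec': array([ 0.59758765, -2.65284058,  1.14495305]), 'tvec': array([0.46153248, 0.23276902, 1.18295271])}
top {'K': array([[422.60941085,   0.        , 327.11947226],
       [  0.        , 422.60941085, 193.18125178],
       [  0.        ,   0.        ,   1.        ]]), 'rvec': array([ 2.11967242, -2.13010386,  0.21754651]), 'tvec': array([-0.02736994,  0.52012158,  1.22800252])}
wrist {'K': array([[309.70691629,   0.        , 314.7697043 ],
       [  0.        , 309.70691629, 198.61321995],
       [  0.        ,   0.        ,   1.        ]]), 'rvec': array([-2.30031056, -1.73769579, -0.26964316]), 'tvec': array([-0.64933059, -0.03868012,  0.37982614])}
```

View pics/side0.png

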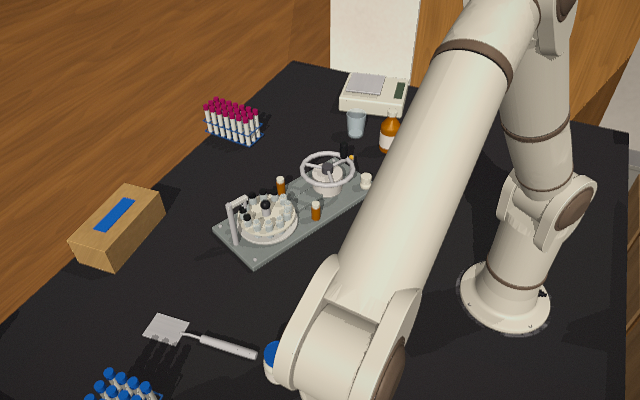

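View pics/top0.png

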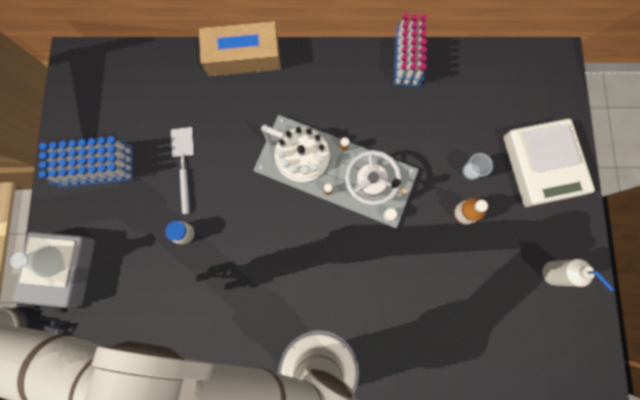

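View pics/wrist0.png

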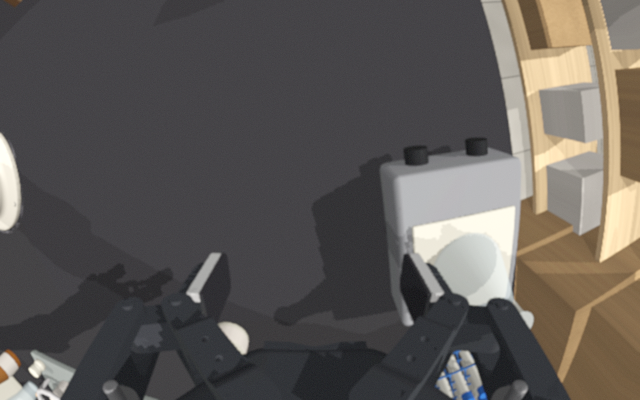

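The side and top views show the wheel at about (373,177) in top, the handle at (396,183) and the carousel at (302,153). I'll zoom in and cast rays.

```bash
cat > h.py <<'E'
import numpy as np,cv2
from scipy.spatial.transform import Rotation as R
def ray(K,r,t,uv,fish=False):
    Rm=cv2.Rodrigues(np.array(r))[0]; C=-Rm.T@t
    x=(uv[0]-K[0,2])/K[0,0]; y=(uv[1]-K[1,2])/K[1,1]
    if fish:
        th=np.hypot(x,y); k=np.sin(th)/th if th>1e-9 else 1; d=np.array([x*k,y*k,np.cos(th)])
    else: d=np.array([x,y,1.])
    return C,Rm.T@d
def onplane(c,uv,z,fish=False):
    C,d=ray(c['K'],c['r'],c['t'],uv,fish); return C+d*(z-C[2])/d[2]
def proj(c,P,fish=False):
    Rm=cv2.Rodrigues(np.array(c['r']))[0]; p=Rm@np.array(P)+c['t']
    if fish:
        th=np.arctan2(np.hypot(p[0],p[1]),p[2]); k=th/np.hypot(p[0],p[1]); x,y=p[0]*k,p[1]*k
    else: x,y=p[0]/p[2],p[1]/p[2]
    return np.array([x*c['K'][0,0]+c['K'][0,2],y*c['K'][1,1]+c['K'][1,2]])
E
python3 - <<'E'
from h import *
for n,b in(("top",(245,105,435,235)),("side",(200,120,400,275))):
    c=np.load(n+"0.npz");p=c['p'][b[1]:b[3],b[0]:b[2],::-1]
    cv2.imwrite(f"pics/{n}0z.png",cv2.resize(p,None,fx=4,fy=3.8 if n=='side' else 4,interpolation=cv2.INTER_CUBIC))
c=np.load("top0.npz")
for n,uv,z in(("axis",(373,177),.107),("handle",(396,183),.156),("post",(405,190),.09),("car",(302,153),.11),("amb",(481,206),.15),("beaker",(478,165),.085)):
    print(n,onplane(c,uv,z).round(4),np.hypot(*onplane(c,uv,z)[:2]))
E
```

```text
axis [ 0.5565 -0.1633  0.107 ] 0.5799297486042678
handle [ 0.5275 -0.221   0.156 ] 0.5719618758854701
post [ 0.5209 -0.2585  0.09  ] 0.5815301703363951
car [0.6288 0.0438 0.11  ] 0.6303114230222036
amb [ 0.4626 -0.4563  0.15  ] 0.6497708952331962
beaker [ 0.5974 -0.4816  0.085 ] 0.7673589568246031
```

View pics/top0z.png

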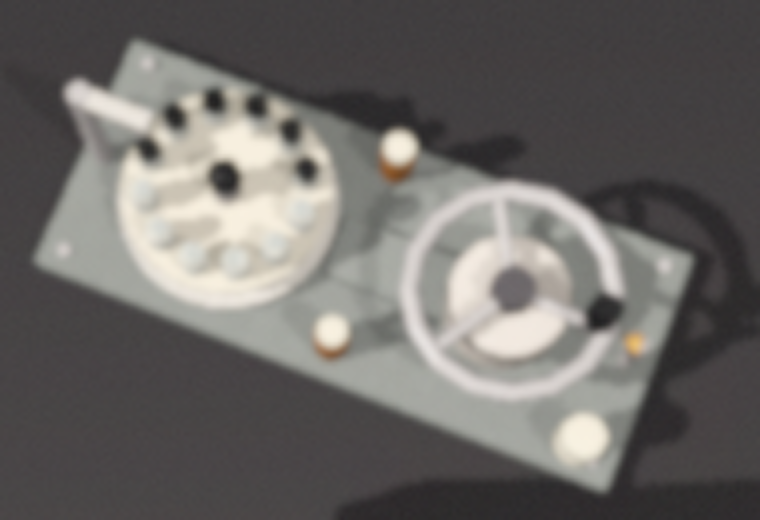

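View pics/side0z.png

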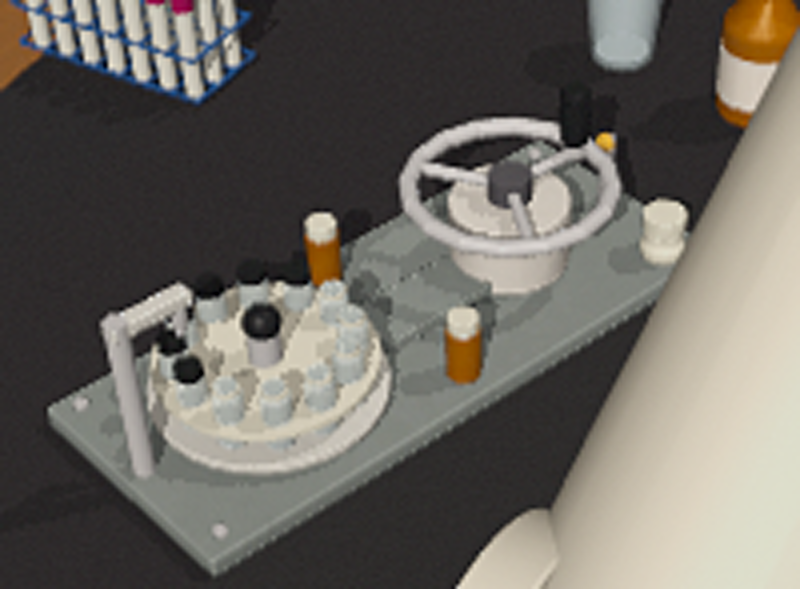

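```bash
python3 - <<'E'
from h import *
from workcell import *
s=state();q=s['eef_rot'];Rt=R.from_quat(np.r_[q[1:],q[0]]).as_matrix()
c=get_calibration('wrist');Rm=cv2.Rodrigues(c['rvec'])[0];C=-Rm.T@c['tvec']
print("cam in tool",Rt.T@(C-s['tool_pos']));print("cam axes in tool (cols)",(Rt.T@Rm.T).round(3))
print(Rt.round(3))
ax=np.array([.5565,-.1633]);
for psi in np.arange(-180,180,15):
    Rq=(R.from_euler('z',psi,degrees=True)*R.from_euler('x',180,degrees=True)).as_quat();Q=[Rq[3],*Rq[:3]]
    o=[]
    for r,zz,ths in((.0,.3,[0]),(.09,.14,np.radians(range(0,360,45)))):
        for th in ths:
            j=solve_ik([ax[0]+r*np.cos(th),ax[1]+r*np.sin(th),zz],Q); o.append(None if j is None else round(j[6],2))
    print(psi,o)
E
```

```text
cam in tool [ 7.83981817e-02 -9.26559689e-05 -1.17973702e-01]
cam axes in tool (cols) [[-0.    -0.953 -0.304]
 [ 1.    -0.001  0.001]
 [-0.001 -0.304  0.953]]
[[-0.962  0.273 -0.001]
 [ 0.273  0.962 -0.001]
 [ 0.    -0.002 -1.   ]]
-180 [np.float64(1.9), np.float64(1.81), np.float64(1.69), np.float64(1.66), np.float64(1.76), np.float64(1.95), np.float64(2.12), np.float64(2.08), np.float64(1.94)]
-165 [np.float64(2.15), np.float64(2.04), np.float64(1.93), np.float64(1.9), np.float64(2.0), np.float64(2.21), np.float64(2.38), np.float64(2.34), np.float64(2.18)]
-150 [np.float64(2.41), np.float64(2.27), np.float64(2.16), np.float64(2.13), np.float64(2.24), np.float64(2.47), np.float64(2.0), np.float64(1.87), np.float64(2.43)]
-135 [np.float64(2.08), np.float64(2.5), np.float64(2.38), np.float64(2.36), np.float64(2.49), np.float64(2.05), np.float64(1.98), np.float64(2.01), np.float64(1.97)]
-120 [np.float64(2.34), np.float64(2.13), np.float64(2.01), np.float64(1.95), np.float64(2.01), np.float64(-2.51), np.float64(-2.42), np.float64(-2.46), np.float64(2.23)]
-105 [np.float64(-2.57), np.fl
[... 2522 characters left out ...]
np.float64(0.91), np.float64(0.78)]
120 [np.float64(0.87), np.float64(0.85), np.float64(0.71), np.float64(0.67), np.float64(0.77), np.float64(0.99), np.float64(1.19), np.float64(1.19), np.float64(1.03)]
135 [np.float64(1.13), np.float64(1.09), np.float64(0.96), np.float64(0.92), np.float64(1.02), np.float64(1.24), np.float64(1.37), np.float64(1.37), np.float64(1.28)]
150 [np.float64(1.39), np.float64(1.34), np.float64(1.2), np.float64(1.16), np.float64(1.27), np.float64(1.47), np.float64(1.59), np.float64(1.58), np.float64(1.5)]
165 [np.float64(1.65), np.float64(1.58), np.float64(1.44), np.float64(1.41), np.float64(1.52), np.float64(1.7), np.float64(1.85), np.float64(1.83), np.float64(1.71)]
```

```bash
cat >> h.py <<'E'
from workcell import *
def quat(psi):
    q=(R.from_euler('z',psi,degrees=True)*R.from_euler('x',180,degrees=True)).as_quat(); return [q[3],*q[:3]]
def snap(n,tag):
    s=state();c=get_calibration(n);p,d=grab_frame(n);cv2.imwrite(f"pics/{n}{tag}.png",p[:,:,::-1])
    np.savez(f"{n}{tag}.npz",p=p,d=d,K=c['K'],r=c['rvec'],t=c['tvec'])
    return dict(p=p,d=d,K=c['K'],r=c['rvec'],t=c['tvec'])
E
python3 - <<'E'
from h import *
s=state();p=s['tool_pos']
move_straight([p[0],p[1],.33],speed=.15)
gripper_close()
move_pose([.5565,-.24,.33],quat(90))
s=state();print(s['time'],s['tool_pos'],s['joints'],s['opening'],s['contact_force'])
snap('wrist','1');snap('top','1')
E
```

```text
4.8583 [ 0.55701287 -0.23887304  0.32985166] [-0.0749113   0.36535803  0.57325596  1.60692953 -0.20739155  1.23086936
  0.53964303] -0.00016169513183391296 [-0.53336373 -0.22723693  0.37196909]
```

View pics/wrist1.png

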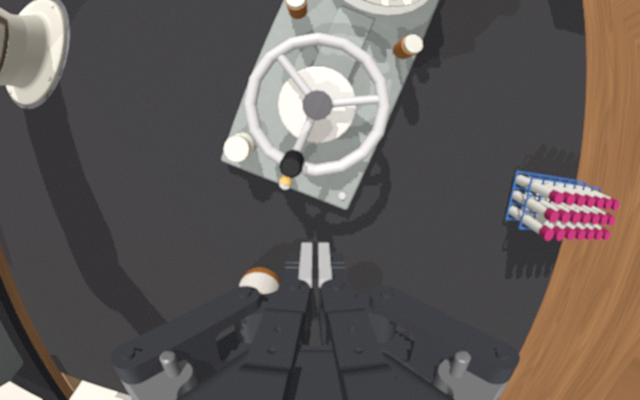

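The wrist view shows the hub at (317,104), the black handle top at about (292,161) and the brass post at about (286,182). Next I'll fit these by masks and cast rays.

```bash
cat >> h.py <<'E'
def undist(c,H=None):
    pass
def cands(c,roi,mask):
    m=np.zeros(mask.shape,np.uint8);m[roi[1]:roi[3],roi[0]:roi[2]]=mask[roi[1]:roi[3],roi[0]:roi[2]]
    cs,_=cv2.findContours(m,cv2.RETR_EXTERNAL,cv2.CHAIN_APPROX_NONE)
    return m,sorted(cs,key=cv2.contourArea,reverse=True)
def overhead(c,z,cx,cy,half=.13,px=.0005):
    "rectified patch of plane at height z: col ~ +x, row ~ +y"
    n=int(2*half/px);g=(np.arange(n)-n/2)*px
    X,Y=np.meshgrid(cx+g,cy+g);Rm=cv2.Rodrigues(np.array(c['r']))[0]
    P=np.stack([X,Y,np.full_like(X,z)],-1)@Rm.T+c['t']
    rr=np.hypot(P[...,0],P[...,1]);k=np.arctan2(rr,P[...,2])/rr
    return cv2.remap(c['p'],(P[...,0]*k*c['K'][0,0]+c['K'][0,2]).astype(np.float32),(P[...,1]*k*c['K'][1,1]+c['K'][1,2]).astype(np.float32),cv2.INTER_CUBIC)
E
python3 - <<'E'
from h import *
c=np.load('wrist1.npz');p=c['p']
hsv=cv2.cvtColor(p,cv2.COLOR_RGB2HSV)
def rep(n,cs,z):
    for q in cs[:2]:
        if cv2.contourArea(q)<4: continue
        (u,v),r=cv2.minEnclosingCircle(q);M=cv2.moments(q);uc=(M['m10']/M['m00'],M['m01']/M['m00'])
        print(n,np.round(uc,2),round(r,1),cv2.contourArea(q),onplane(c,uc,z,True).round(4))
# brass
m,cs=cands(c,(270,150,310,200),((hsv[...,0]>12)&(hsv[...,0]<30)&(hsv[...,1]>110)&(hsv[...,2]>90)).astype(np.uint8));rep('post',cs,.090)
m,cs=cands(c,(270,140,312,180),(hsv[...,2]<45).astype(np.uint8));rep('handle',cs,.15)
m,cs=cands(c,(295,80,340,125),(hsv[...,2]<130).astype(np.uint8));rep('hub',cs,.107)
# depth
for n,u in(('hub',(317,104)),('handle',(292,158)),('post',(286,182)),('house',(300,105))):
    C,d=ray(c['K'],c['r'],c['t'],u,True);Rm=cv2.Rodrigues(c['r'])[0];print(n,c['d'][u[1],u[0]],(C+d*c['d'][u[1],u[0]]/(Rm@d)[2]).round(4))
o=overhead(c,.102,.5565,-.1633);cv2.imwrite('pics/oh1.png',o[:,:,::-1])
E
```

```text
post [285.77 179.59] 5.7 63.5 [ 0.5217 -0.2509  0.09  ]
handle [297.43 156.74] 10.5 61.5 [ 0.5394 -0.2128  0.15  ]
hub [316.74 105.79] 14.0 493.0 [ 0.5583 -0.1636  0.107 ]
hub 0.32436094 [ 0.5586 -0.1617  0.1077]
handle 0.29320017 [ 0.5346 -0.2128  0.1567]
post 0.36738756 [ 0.5221 -0.2534  0.0918]
house 0.34976336 [ 0.5389 -0.1629  0.0815]
```

View pics/oh1.png

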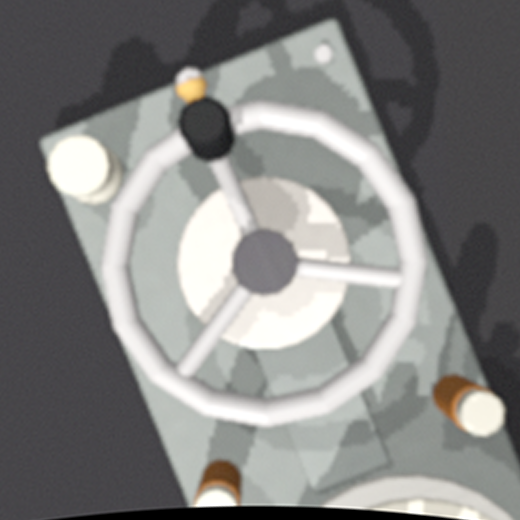

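```bash
cat > meas.py <<'E'
from h import *
def circ(o,lo,hi,cx,cy,z0,tag,c):
    g=cv2.medianBlur(cv2.cvtColor(o,cv2.COLOR_RGB2GRAY),5)
    h=cv2.HoughCircles(g,cv2.HOUGH_GRADIENT_ALT,1.2,20,param1=120,param2=.6,minRadius=lo,maxRadius=hi)
    if h is None: print(tag,None);return
    for q in h[0][:3]:print(tag,cx+(q[0]-len(o)/2)*.0005,cy+(q[1]-len(o)/2)*.0005,'r mm',q[2]*.5)
if __name__=='__main__':
    import sys
    c=np.load(sys.argv[1]);
    A=(.5585,-.1625)
    o=overhead(c,.097,*A);circ(o,150,180,*A,.1,'rim',c)
    o=overhead(c,.107,*A,half=.03);circ(o,28,40,*A,.1,'hub',c)
    hx,hy=float(sys.argv[2]),float(sys.argv[3])
    o=overhead(c,.156,hx,hy,half=.03);cv2.imwrite('pics/hz_'+sys.argv[4]+'.png',cv2.resize(o[:,:,::-1],None,fx=4,fy=4))
    m=(o.max(2)<55).astype(np.uint8)
    cs,_=cv2.findContours(m,cv2.RETR_EXTERNAL,cv2.CHAIN_APPROX_NONE)
    for q in sorted(cs,key=cv2.contourArea)[-1:]:
        (u,v),r=cv2.minEnclosingCircle(q);print('handle blob',hx+(u-60)*.0005,hy+(v-60)*.0005,r*.5,cv2.boundingRect(q))
    o2=overhead(c,.092,.521,-.252,half=.03);cv2.imwrite('pics/pz_'+sys.argv[4]+'.png',cv2.resize(o2[:,:,::-1],None,fx=4,fy=4))
E
python3 meas.py wrist1.npz .5346 -.2145 1
```

```text
rim 0.5557 -0.1677 r mm 85.56853
rim 0.5725 -0.122099996 r mm 82.5892
hub 0.5597 -0.16309999 r mm 16.399122
handle blob 0.5346348396301269 -0.21851569747924804 12.527169227600098 (37, 27, 44, 51)
```

```bash
python3 -c "
import cv2,numpy as np
cv2.imwrite('pics/hp1.png',np.hstack([cv2.imread('pics/hz_1.png'),cv2.imread('pics/pz_1.png')])[:, :800])"
```

```text
(no output)
```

View pics/hp1.png

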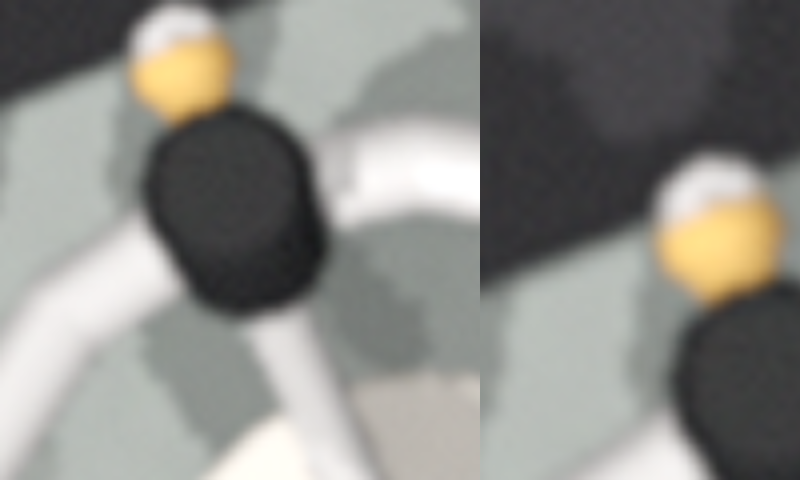

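```bash
cat > push.py <<'E'
from h import *
A=np.array([.5592,-.1627]);PHI0=-113.3;Z=.142
def pos(phi,d,z=Z,r=.065):
    a=np.radians(phi);u=np.array([np.cos(a),np.sin(a)]);t=np.array([np.sin(a),-np.cos(a)])  # clockwise tangent
    return [*(A+r*u-d*t),z],t,u
def est(d,tag=''):
    "handle angle implied by the tool position when the tip is in contact at distance d"
    p=np.array(state()['tool_pos'][:2])-A
    return np.degrees(np.arctan2(p[1],p[0]))-np.degrees(np.arctan2(d,.065)) , np.hypot(*p)
E
python3 - <<'E'
from push import *
psi=PHI0+270
p,t,u=pos(PHI0,.042,.25);move_pose(p,quat(psi))
p,t,u=pos(PHI0,.042);move_straight(p,speed=.12)
s=state();f0=np.array(s['contact_force']);print(s['time'],s['tool_pos'],p,f0)
for d in np.arange(.036,.0189,-.0015):
    p,t,u=pos(PHI0,d);move_straight(p,speed=.02)
    s=state();f=(np.array(s['contact_force'])-f0);act=-(np.array(s['tool_pos'][:2])-A-.065*u)@t
    print(round(d,4),'act',act.round(4),'ft',(f[:2]@t).round(2),'fr',(f[:2]@u).round(2),round(s['time'],2))
    if f[:2]@t<-1.3: break
snap('wrist','2')
E
```

```text
7.0333 [ 0.57270509 -0.23935522  0.14285056] [np.float64(0.572064290349817), np.float64(-0.2390119258949452), 0.142] [0.38809896 0.02594655 0.25193034]
0.036 act 0.036 ft 0.5 fr 0.19 7.48
0.0345 act 0.0344 ft 0.64 fr -0.69 7.73
0.033 act 0.0329 ft 0.14 fr -0.43 7.98
0.0315 act 0.0314 ft -0.31 fr 0.18 8.23
0.03 act 0.0299 ft 0.31 fr 0.41 8.48
0.0285 act 0.0284 ft 0.26 fr 0.81 8.73
0.027 act 0.0269 ft 0.55 fr 0.37 8.98
0.0255 act 0.0254 ft 0.78 fr -0.23 9.23
0.024 act 0.0239 ft 0.76 fr 0.63 9.48
0.0225 act 0.0226 ft -0.03 fr 0.11 9.73
0.021 act 0.0213 ft -2.19 fr 0.66 9.98
```

View pics/wrist2.png

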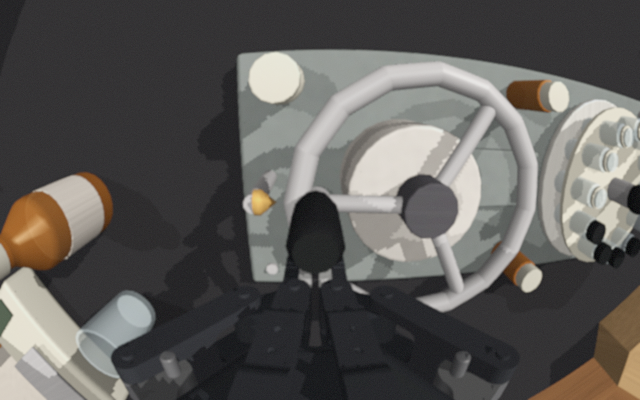

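Contact came at d≈22.5 mm, against 12+11 mm expected, and the picture shows the fingers standing behind the handle at (315,240). Now the first half turn.

```bash
python3 - <<'E'
from push import *
D=.0225
for k in range(1,13):
    phi=PHI0-15*k;p,t,u=pos(phi,D)
    try: move_straight(p,speed=.06,frame=quat(phi+270))
    except Unreachable as e: print('unreach',k,e);break
    s=state();f=np.array(s['contact_force'])[:2]
    act=np.array(s['tool_pos'][:2])-A
    print(k,'err',(np.array(s['tool_pos'])-p).round(4),'ft',(f@t).round(1),'fr',(f@u).round(1),'j7',round(s['joints'][6],2),round(s['time'],2))
    if np.linalg.norm(f)>15: print('STOP');break
snap('wrist','3');snap('top','3')
E
```

```text
1 err [-0.0003  0.0005 -0.0001] ft -0.7 fr -0.3 j7 1.46 10.46
2 err [ 0.      0.0003 -0.0001] ft 0.4 fr -0.8 j7 1.23 10.91
3 err [ 0.0001  0.0002 -0.    ] ft 0.5 fr -0.2 j7 0.99 11.36
4 err [ 0.0001  0.0001 -0.0001] ft 0.2 fr -1.2 j7 0.74 11.81
5 err [ 0.      0.     -0.0001] ft 0.6 fr 0.3 j7 0.48 12.26
6 err [ 0.0001  0.     -0.    ] ft -0.2 fr -0.1 j7 0.23 12.71
7 err [ 0.     -0.0001 -0.    ] ft -0.4 fr 0.0 j7 -0.03 13.16
8 err [-0.     -0.0001 -0.    ] ft -0.4 fr -0.4 j7 -0.28 13.61
9 err [-0.0001 -0.0002 -0.    ] ft 0.2 fr -1.2 j7 -0.53 14.06
10 err [-0.0001 -0.0002 -0.    ] ft -0.2 fr 0.5 j7 -0.76 14.51
11 err [-0.0002 -0.0003 -0.    ] ft 1.2 fr -0.1 j7 -1.0 14.96
12 err [-0.0002 -0.0003  0.    ] ft 0.3 fr -0.4 j7 -1.23 15.41
```

View pics/wrist3.png

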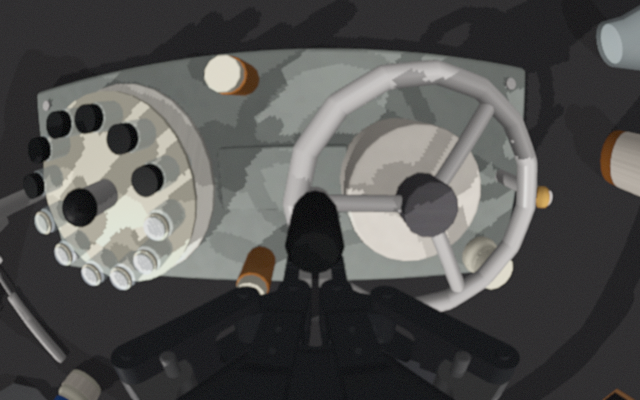

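The half turn is done: the handle is opposite the post, which sits at (542,197). Next I retreat, lift, turn the tool by 180° and start the second stroke, stopping about 8° short.

```bash
python3 - <<'E'
from push import *
ph=PHI0-180
p,t,u=pos(ph,.045);move_straight(p,speed=.08)
move_straight(pos(ph,.045,.24)[0],speed=.15)
move_pose(pos(ph,.048,.24)[0],quat(ph+450))
move_straight(pos(ph,.048)[0],speed=.12)
s=state();print(s['time'],s['tool_pos'],s['joints'][6]);f0=np.array(s['contact_force'])
move_straight(pos(ph,.028)[0],speed=.05)
D=.0225
k=0
for phi in [ph-x for x in (0,*range(15,166,15),172)]:
    p,t,u=pos(phi,D)
    try: move_straight(p,speed=.06 if phi<ph else .03,frame=quat(phi+450))
    except Unreachable as e: print('unreach',phi,e);break
    s=state();f=np.array(s['contact_force'])[:2]
    print(phi,'err',(np.array(s['tool_pos'])-p).round(4),'ft',(f@t).round(1),'fr',(f@u).round(1),'j7',round(s['joints'][6],2),round(s['time'],2))
    if np.linalg.norm(f)>15: print('STOP');break
snap('wrist','4');snap('top','4')
E
```

```text
20.05 [ 0.54139476 -0.08421391  0.1426164 ] 1.4934156029354084
-293.3 err [ 0.0001 -0.     -0.0001] ft -0.0 fr -0.4 j7 1.51 20.93
-308.3 err [-0.      0.     -0.0001] ft 0.8 fr -0.2 j7 1.29 21.38
-323.3 err [-0.0001 -0.      0.    ] ft -0.3 fr 0.5 j7 1.08 21.83
-338.3 err [-0.0001 -0.      0.    ] ft 0.3 fr -0.2 j7 0.87 22.28
-353.3 err [-0.0001 -0.     -0.    ] ft 0.4 fr -0.6 j7 0.67 22.73
-368.3 err [-0.0001  0.     -0.    ] ft -0.7 fr -0.2 j7 0.47 23.18
-383.3 err [-0.0001 -0.     -0.    ] ft 0.4 fr -0.1 j7 0.27 23.63
-398.3 err [-0.0001 -0.     -0.    ] ft -0.0 fr -0.5 j7 0.07 24.08
-413.3 err [-0.0001  0.     -0.    ] ft 0.1 fr 0.1 j7 -0.13 24.53
-428.3 err [-0.      0.0001 -0.    ] ft -0.9 fr 0.5 j7 -0.32 24.98
-443.3 err [ 0.      0.0001 -0.0001] ft -0.1 fr -0.1 j7 -0.52 25.43
-458.3 err [ 0.0001  0.0002 -0.0001] ft 0.1 fr -0.0 j7 -0.72 25.88
-465.3 err [ 0.      0.0001 -0.0001] ft 0.3 fr -0.9 j7 -0.82 26.18
```

View pics/wrist4.png

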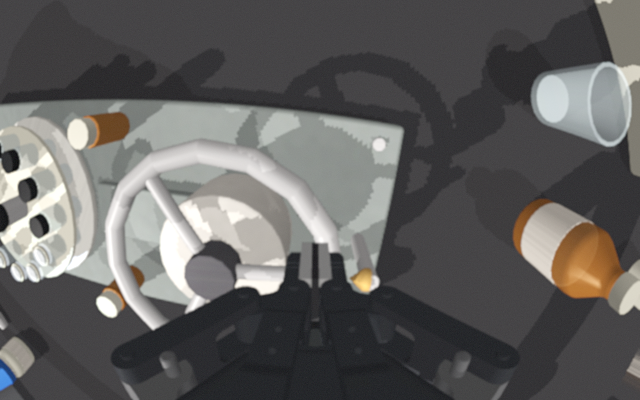

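The handle is hidden by the fingers in this view. I'll retreat and look from the first view pose for a like-for-like comparison.

```bash
cat > look.py <<'E'
from push import *
def look(phi,tag):
    move_straight(pos(phi,.04)[0],speed=.08); move_straight(pos(phi,.045,.25)[0],speed=.2)
    move_pose([.5565,-.24,.33],quat(90)); wait(.2)
    c=snap('wrist',tag);show(c,tag);print(state()['time'],state()['tool_pos'])
def show(c,tag):
    o=overhead(c,.156,*A,half=.12);cv2.imwrite(f'pics/oh_{tag}.png',o[:,:,::-1])
E
python3 - <<'E'
from look import *
look(PHI0-352,'5')
c=np.load('wrist1.npz');show(c,'1b')
a=cv2.imread('pics/oh_1b.png')[:300,80:330];b=cv2.imread('pics/oh_5.png')[:300,80:330]
cv2.imwrite('pics/cmp5.png',cv2.resize(np.hstack([a,b]),None,fx=1.6,fy=1.6,interpolation=cv2.INTER_CUBIC))
E
```

```text
28.9833 [ 0.55647569 -0.2398838   0.3295781 ]
```

View pics/cmp5.png

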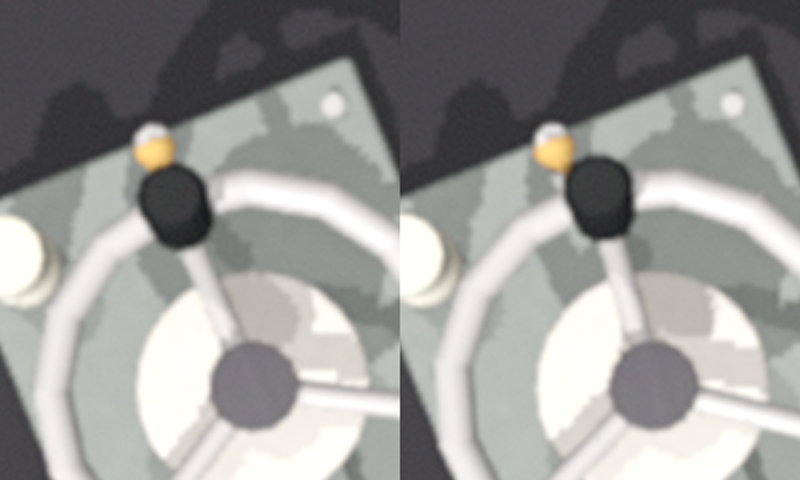

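```bash
cat > ang.py <<'E'
from push import *
def ang(tag):
    c=np.load(f'wrist{tag}.npz')
    # handle: dark blob on mid-height plane .13 -> symmetric in cylinder outline
    H=[.5335,-.218];
    o=overhead(c,.13,*H,half=.05,px=.00025);m=(cv2.GaussianBlur(o,(5,5),0).max(2)<58).astype(np.uint8)
    x=(np.arange(400)-200)*.00025;X,Y=np.meshgrid(H[0]+x,H[1]+x)
    m[(np.hypot(X-A[0],Y-A[1])<.035)|(np.hypot(X-A[0],Y-A[1])>.088)]=0
    m=cv2.morphologyEx(m,cv2.MORPH_OPEN,np.ones((9,9)))
    cs,_=cv2.findContours(m,cv2.RETR_EXTERNAL,cv2.CHAIN_APPROX_NONE);q=max(cs,key=cv2.contourArea)
    M=cv2.moments(q);h=np.array([H[0]+(M['m10']/M['m00']-200)*.00025,H[1]+(M['m01']/M['m00']-200)*.00025])
    print(tag,'handle',h.round(4),'area mm2',cv2.contourArea(q)*.0625,'r',np.hypot(*(h-A)).round(4),'ang',np.degrees(np.arctan2(*(h-A)[::-1])).round(2))
    # spokes at z .098
    o=overhead(c,.098,*A,half=.09,px=.00025).min(2).astype(np.float32)
    out=[]
    for lo,hi,ths in((.050,.068,(5,126)),):
        for t0 in ths:
            th=np.radians(t0+np.arange(-25,25,.1));r=np.linspace(lo,hi,20)
            u=360+np.outer(r,np.cos(th))/.00025;v=360+np.outer(r,np.sin(th))/.00025
            g=cv2.remap(o,u.astype(np.float32),v.astype(np.float32),1).mean(0)
            w=np.clip(g-np.percentile(g,85),0,None);i=g.argmax();s=slice(max(i-45,0),i+46)
            out.append(round(float((w[s]*(t0+np.arange(-25,25,.1))[s]).sum()/w[s].sum()),2))
    print('  spokes',out)
E
python3 -c "
from ang import *
ang('1');ang('5')"
```

```text
1 handle [ 0.5358 -0.2172] area mm2 177.4375 r 0.0594 ang -113.25
  spokes [8.82, 126.38]
5 handle [ 0.5434 -0.2206] area mm2 179.40625 r 0.06 ang -105.27
  spokes [16.46, 133.64]
```

Handle −105.3° now against −113.25° at the start, and the spokes give 7.3–7.6° still to go. I'll push 7.6° more, slowly.

```bash
python3 - <<'E'
from look import *
from ang import ang
ph=PHI0-352
move_pose(pos(ph,.045,.25)[0],quat(ph+450)); move_straight(pos(ph,.045)[0],speed=.15)
move_straight(pos(ph,.027)[0],speed=.06); move_straight(pos(ph,.0226)[0],speed=.03)
for dl in (2,4,6,7.6):
    p,t,u=pos(ph-dl,.0225);move_straight(p,speed=.02,frame=quat(ph-dl+450))
    s=state();f=np.array(s['contact_force'])[:2];print(dl,(np.array(s['tool_pos'])-p).round(4),(f@t).round(1),round(s['time'],2))
look(ph-7.6,'6');ang('6');snap('top','6')
a=cv2.imread('pics/oh_1b.png')[:300,80:330];b=cv2.imread('pics/oh_6.png')[:300,80:330]
cv2.imwrite('pics/cmp6.png',cv2.resize(np.hstack([a,b]),None,fx=1.6,fy=1.6,interpolation=cv2.INTER_CUBIC))
a,b=[cv2.imread(f'pics/top{k}.png')[105:235,245:435] for k in '06']
cv2.imwrite('pics/topcmp6.png',cv2.resize(np.vstack([a,b]),None,fx=2.3,fy=2.3,interpolation=cv2.INTER_CUBIC))
E
```

```text
2 [ 0.0003 -0.      0.0001] -1.7 32.28
4 [0.0001 0.     0.    ] -1.4 32.55
6 [-0.0001  0.      0.    ] -1.9 32.82
7.6 [-0.0001 -0.      0.    ] -1.7 33.07
35.8583 [ 0.55644552 -0.2399301   0.32962299]
6 handle [ 0.5359 -0.2175] area mm2 176.25 r 0.0595 ang -113.08
  spokes [8.78, 126.34]
```

View pics/cmp6.png

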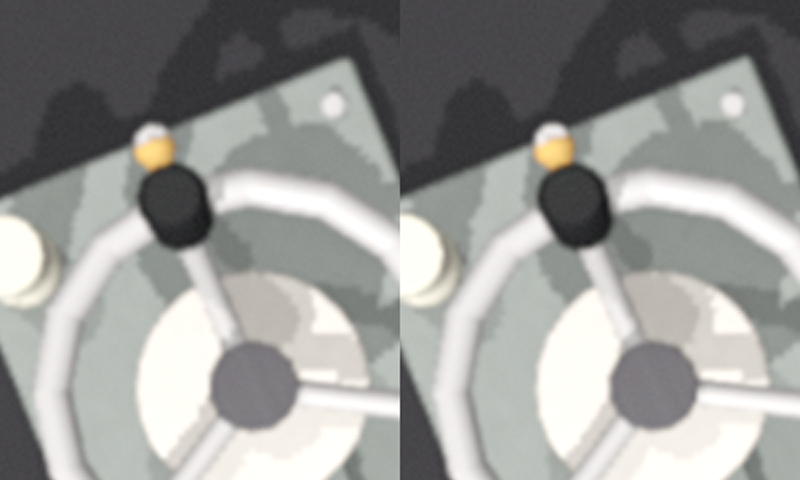

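View pics/topcmp6.png

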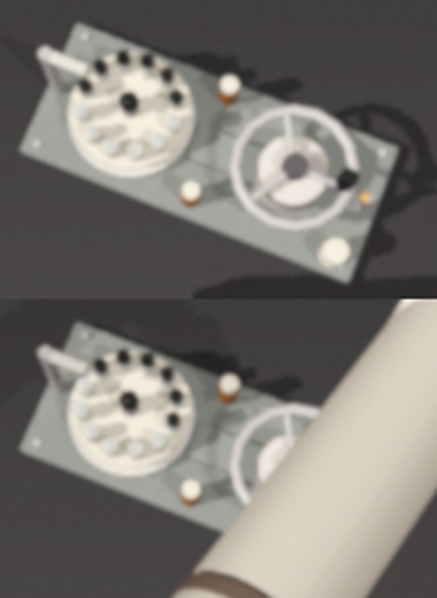

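```bash
python3 -c "
from workcell import *
finish_job();s=state();print(s['time'],s['contact_force'])"
```

```text
the job is handed in; nothing more can be done
the job is handed in; nothing more can be done
```

I pushed the hand wheel one full clockwise turn with the closed fingertips and handed the job in; no verdict is reported. It took two half-turn strokes, the second stopped about 8° short. I then looked from above and pushed slowly for the last 7.6°. The last time I read was 35.9 s of the 58 s allowed.

**Handle:** seen from the same camera pose as at the start, it ended at −113.1° against −113.25°. The spokes agree with the start to 0.04°, and the handle looks in line with the post.

**Carousel:** in the top view it has moved on by one vial, clockwise.

**Other things:** both vials and the jar on the plate look unmoved. I did not re-measure the amber bottle, beaker, reagent jar and spatula; the tool never went near them.

**Forces:** the highest I read was about 2 N at the handle. Readings taken at the stops during the strokes were near zero, so they do not show the force while moving.

**Disagreements:** before the last push, the handle gave 8.0° to go and the spokes 7.3–7.6°. The post also measured 98–99 mm from the axis instead of 102 mm. I took its direction from the image and the plate edge, which agree to about 0.5°. I could not read the state after handing in, because the robot takes no more calls then.

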